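Double-pack a reference-standard vial in its twist-lock transport canister

ROBOT

A 6-joint arm with a two-finger parallel gripper is mounted at the origin on the work surface. World frame = base frame: x ahead of the robot, y to its left, z up, the work surface at z = 0. Lengths are in mm, angles in rad, forces in N, time in s.
With the tool pointing down it reaches from about 200 to 875 mm from the base axis. Payload 3.4 kg.
Tool frame: the origin (TCP) lies at the very end of the fingers, on their centre line; the grasp point (between the pads) lies 19 mm behind it; z points along the fingers, y is the line along which they close (so a half turn about z gives the same grasp; the last joint's range is limited). The gripper opens to 94 mm and grips with 3 to 60 N. Pads are 16 mm wide; open, the fingers measure 119 mm over their backs; the gripper's body (75 mm by 177 mm) begins 78 mm behind the grasp point.
Start: joints at [1.079, 0.276, 1.505, -0, 1.361, -0.121], TCP at [208.377, 535.952, 205.493] pointing down, gripper open.
Joint ranges: [-2.89, 2.89], [-0.75, 2.08], [0.22, 2.7], [-1.18, 4.32], [0.11, 2.71], [-2.7, 2.7]. Speed limits (rad/s): [2.57, 2.57, 3.14, 3.14, 3.14, 3.14].

INTERFACE

Orientations are given as a 3x3 rotation matrix whose columns are the frame's x, y, z axes.
In Python, from cell import read_state, capture, job_done gives the robot as it stands. The module is installed in compiled form; this text tells all that it offers.
- The arm moves only by the shell command python3 -m handwheel 'ROWS' [FORCE]. ROWS is JSON, a list of rows, each an object of numbers: "dx", "dy", "dz": the shift along the tool's x, y, z in mm; "twist": the turn about the tool's z in degrees; "hand": the finger opening in mm, from 0 to 94. A call has 1 to 20 rows; each row is the pose to reach, as a shift and turn from the pose commanded when the call began, along the tool's axes at that moment; what a row does not reach only later rows make up. A row lasts 1/8 s, in which the tool goes at most 62.5 mm and 10.7 degrees, less where a joint would pass 70% of its speed; a pose out of reach is approached as far as the arm can. A call with a gripper value outside its range is refused whole. The fingers move at their own pace and stop on an object; FORCE is the grip in N (left out, the last holds). Time passes only in rows, so rows that repeat a pose let the fingers close. It gives the time, the measured TCP pose, the force, the opening and the grip force at its end, in the units of the state.
- read_state(): the state, without advancing time (a new reading comes with each control period).
- capture(name): name is "side" or "top" or "wrist"; returns a dict with "image" (384x512x3 uint8, blue, green, red), "depth" (384x512 float32, mm along the optical axis (not along the pixel's ray), 0 where there is no reading), "fx", "fy", "cx", "cy" (pixels), "rvec" (rotation vector, rad) and "tvec" (3), from world to camera coordinates, as OpenCV has them. Camera axes: x right, y down, z forward; pixel columns grow to the right and rows downward; lengths in mm; the calibration is good to about 2 mm. A picture is of the moment at which its call begins.
- job_done(): hands the job in; it is judged then, once.
The state is a dict: "time": time; "qpos": joint angles; "joint_velocities": joint speeds; "joint_torque": joint torques, N m; "tcp_pos": TCP position; "tool_rot": TCP orientation; "ft_force": force on the tool from outside, world axes, zero at the start; "wrist_torque": the same for the moment, N m; "grip_width": opening from 0.0 (shut) to 1.0 (fully open); "grasp_force": force on a finger pad.
Only numpy, scipy, OpenCV 4.12 (cv2) and the standard library are available. Lean on these libraries where they do the work, as an engineer would, in place of code of your own. Each camera call takes 0.05 s, during which the arm holds its last target. There are 200 camera calls.

TASK

Pack the red-capped standard vial for transport: stand it in the white inner pot, close the pot with the yellow cap, and only then set the closed pot into the foot of the blue canister. Put the blue hood over it and twist it clockwise as far as it goes, so that the canister is locked and upright. Keep the vial upright all the way and leave the other two vials where they are.

Things in the scene. Friction and masses are not known exactly. Their poses are not given: they have to be found in the camera images.
- vial_red: screw-cap vial of amber glass with a white paper label, a plain upright cylinder 24 mm in diameter and 70 mm high; the top 16 mm is its screw cap, which is RED - this is the vial to pack; about 45 g. Origin: centre of the underside, z up along the vial.
- vial_blue: screw-cap vial of amber glass with a white paper label, a plain upright cylinder 24 mm in diameter and 70 mm high; the top 16 mm is its screw cap, which is BLUE - not to be packed, leave it alone; about 45 g. Origin: centre of the underside, z up along the vial.
- vial_white: screw-cap vial of amber glass with a white paper label, a plain upright cylinder 24 mm in diameter and 70 mm high; the top 16 mm is its screw cap, which is WHITE - not to be packed, leave it alone; about 45 g. Origin: centre of the underside, z up along the vial.
- pot: white plastic inner pot, open at the top, 48 mm high, 90 g. Foot 42-48 mm wide; ribbed grip band 56 mm wide from height 20 to 40 (grip here; the cap is narrower); level shoulder at 40; above it a neck tapering from 41.5 to 38 mm wide. Bore 34 mm wide, its floor 5 mm above the underside; a vial in it stands 27 mm out of the mouth. Origin: centre of the underside, z up.
- cap: yellow hollow cap of the inner pot, stands mouth down, 52 mm wide, 41 mm high, about 50 g; inside 47 mm wide, 38 mm deep. It drops loosely over the pot's neck (no turning) onto the shoulder, origin then 40 mm above the pot's. Held only by its weight: lift a closed pot by the pot's band. Origin: centre of the open lower edge, z up.
- dish: foot of the blue canister: fixed round dish 108 mm wide in a grey tray. Floor 12 mm above origin; a ring in the middle (inside 52 mm wide, 7 mm high) takes the pot. Two blue arc lips (inside 83 mm wide, undersides at height 19, tops 28) leave 64 degree gaps at +x and -x, white dots. Hood lugs drop in there, then turn clockwise (-yaw) 70 degrees to a stop, red dots. Origin: underside centre, z up.
- hood: blue hood of the canister, hollow, 74 mm wide (inside 69), 85 mm deep inside, flat top at 89 mm, 300 g. On top a grip bar 50 mm long along x, 12 mm thick, heights 89 to 109: pinch it to lift and turn. At the lower edge two lugs at +x and -x reach 46 mm from the axis, 22 mm wide, 5 mm high; half a turn is the same. Seated, its origin is 12 mm above the foot's. Origin: lower edge centre, z up.
There are look-alikes about, which are no part of the job. What is shaped like the vial_red but black or turquoise is not meant. What is shaped like the cap but black is not meant.

How it is judged (in metres and radians):
On the way, in this order (a step that is already met when the one before it is completed fails the run):
1. the red-capped vial stands in the inner pot, released (horizontal distance between vial_red and pot below 0.0085 m and z of vial_red in the frame of pot between 0 and 0.009 m and angle between vial_red's own z axis and vertical below 0.25 rad and contact force between the fingers and vial_red below 0.05 N), for 0.2 s.
2. the yellow cap sits on the pot with the vial inside, released (horizontal distance between vial_red and pot below 0.0085 m and z of vial_red in the frame of pot between 0 and 0.009 m and angle between vial_red's own z axis and vertical below 0.25 rad and horizontal distance between cap and pot below 0.005 m and z of cap in the frame of pot between 0.035 and 0.0435 m and angle between cap's own z axis and vertical below 0.15 rad and angle between the z axis of cap and the z axis of pot, either way round below 0.1 rad and contact force between the fingers and cap below 0.05 N), for 0.2 s.
3. the closed pot stands in the foot of the canister, released (horizontal distance between vial_red and pot below 0.0085 m and z of vial_red in the frame of pot between 0 and 0.009 m and angle between vial_red's own z axis and vertical below 0.25 rad and horizontal distance between cap and pot below 0.005 m and z of cap in the frame of pot between 0.035 and 0.0435 m and angle between cap's own z axis and vertical below 0.15 rad and angle between the z axis of cap and the z axis of pot, either way round below 0.1 rad and horizontal distance between pot and dish below 0.006 m and z of pot in the frame of dish between 0.008 and 0.0155 m and angle between pot's own z axis and vertical below 0.1 rad and contact force between the fingers and pot below 0.05 N), for 0.2 s.
4. the hood is seated on the foot and turned so that its lugs are under the lips (horizontal distance between vial_red and pot below 0.0085 m and z of vial_red in the frame of pot between 0 and 0.009 m and angle between vial_red's own z axis and vertical below 0.25 rad and horizontal distance between cap and pot below 0.005 m and z of cap in the frame of pot between 0.035 and 0.0435 m and angle between cap's own z axis and vertical below 0.15 rad and angle between the z axis of cap and the z axis of pot, either way round below 0.1 rad and horizontal distance between each of pot, hood and dish below 0.006 m and z of pot in the frame of dish between 0.008 and 0.0155 m and angle between pot's own z axis and vertical below 0.1 rad and z of hood in the frame of dish between 0.008 and 0.0155 m and angle between hood's own z axis and vertical below 0.08 rad and angle between the x axis of hood and the x axis of dish, either way round above 0.9 rad), for 0.2 s.
At the end, for the whole second after the job is handed in: Red vial on the pot floor (8.5 mm off axis), cap on the pot shoulder (5 mm), closed pot in the foot (6 mm), hood on the foot floor (6 mm, tilt under 0.08 rad), each at most 3.5 mm high (vial 4 mm), hood turned 0.90 rad or more clockwise from the gaps, lugs under the lips; all at rest (all of step 4 and linear speed of each of vial_red, pot, cap, hood below 0.02 m/s); the robot touches nothing.
It fails at once if the blue- or white-capped vial was moved (more than 20 mm) or tipped (distance of any of vial_blue, vial_white from where it was at the start of the episode above 0.02 m or angle between any of vial_blue, vial_white's own z axis and vertical above 0.5 rad).
It fails at once if the red-capped vial was tipped (more than 0.7 rad) (angle between vial_red's own z axis and vertical above 0.7 rad).
It also fails if it takes over 128 s, if anything falls off the work surface, if the arm or the gripper's body presses on something with over 40 N, if the wrist force passes 120 N, or if a joint passes its speed limit or range.

## Working session

There is one attempt and no reset: what is moved stays moved. The work goes in short steps, Python scripts to look and compute and a shell command to move; the robot and the scene stay as the last step left them, time stands still between calls to the robot, and variables do not carry over. Pictures are saved under pics/ and viewed, at most 18 in all, crops included, and the job is handed in when it is done.

```bash
mkdir -p pics; cat > h.py <<'E'
import numpy as np,cv2
from cell import read_state,capture,job_done
def ray(c,u,v):
    R=cv2.Rodrigues(np.array(c["rvec"],float))[0];t=np.array(c["tvec"],float).ravel()
    d=R.T@np.array([(u-c["cx"])/c["fx"],(v-c["cy"])/c["fy"],1.]);return -R.T@t,d
def onplane(c,u,v,z):
    o,d=ray(c,u,v);return o+d*(z-o[2])/d[2]
def proj(c,p):
    q=cv2.projectPoints(np.array([p],float),np.array(c["rvec"],float),np.array(c["tvec"],float),np.array([[c["fx"],0,c["cx"]],[0,c["fy"],c["cy"]],[0,0,1.]]),None)[0];return q.ravel()
def cloud(c):
    v,u=np.mgrid[:384,:512];d=c["depth"].astype(float)
    P=np.stack([(u-c["cx"])/c["fx"]*d,(v-c["cy"])/c["fy"]*d,d],-1)
    R=cv2.Rodrigues(np.array(c["rvec"],float))[0];t=np.array(c["tvec"],float).ravel()
    return (P-t)@R
E
python3 - <<'E'
from h import *
import pickle
for n in("top","side"):
    c=capture(n);cv2.imwrite(f"pics/{n}0.png",c["image"]);pickle.dump(c,open(n+"0.pkl","wb"))
    print(n,ray(c,256,192),c["fx"])
s=read_state();print(s)
E
```

```text
top (array([345.16196263, -16.80961853, 863.59293084]), array([ 0.18789062,  0.00786624, -0.98216919])) 426.3769343508722
side (array([ 194.55666323, -723.90070585,  801.16330097]), array([ 0.31928958,  0.65302969, -0.68677278])) 484.4708452546497
{'time': 0.1, 'qpos': array([ 1.07896912e+00,  2.76524715e-01,  1.50596668e+00,  1.49532758e-05,
        1.36070472e+00, -1.20970300e-01]), 'joint_velocities': array([-5.02444159e-04, -2.11009934e-03, -3.59881838e-03, -1.40705951e-04,
        6.07394665e-05, -1.33811778e-03]), 'joint_torque': array([ 1.09836797e-03, -4.05455339e+01, -2.37781817e+01,  7.04255118e-02,
        2.98175763e-02, -5.74114119e-05]), 'tcp_pos': array([208.13749938, 535.47860281, 204.71113925]), 'tool_rot': array([[-9.32015918e-01,  3.62416522e-01, -7.70103176e-04],
       [ 3.62417280e-01,  9.32014880e-01, -1.40649516e-03],
       [ 2.08010535e-04, -1.58997458e-03, -9.99998714e-01]]), 'ft_force': array([-0.67310551,  0.68293651, -0.02455073]), 'wrist_torque': array([-0.01369874, -0.00705751,  0.02512482]), 'grasp_force': 0.0, 'grip_width': 1.0025117610050789}
```

View pics/top0.png

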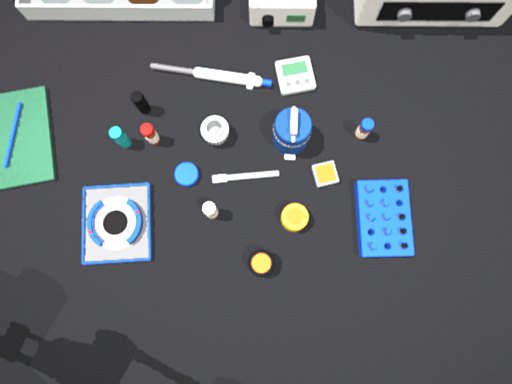

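View pics/side0.png

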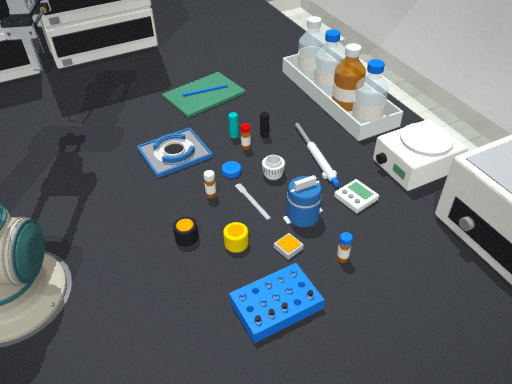

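Top view. Possible mix-ups for the red vial: red cap (149,130), turquoise (119,135), black (139,102), white (210,210), blue (365,127). For the cap: yellow (295,217) against black with an orange top (261,263). The pot is at (214,129), the hood at (292,130) and the dish at (115,222). I choose the red vial at (149,130) and the yellow cap at (295,217).

```bash
python3 - <<'E'
from h import *
import pickle
T=pickle.load(open("top0.pkl","rb"));S=pickle.load(open("side0.pkl","rb"))
def at(c,u,v,r,name,zmin,zmax):
    P=cloud(c);m=np.zeros((384,512),bool);m[v-r:v+r,u-r:u+r]=1
    m&=(P[...,2]>zmin)&(P[...,2]<zmax)&(c["depth"]>0)
    q=P[m];print(name,len(q),"mean",q.mean(0).round(1),"min",q.min(0).round(1),"max",q.max(0).round(1),"mid",((q.min(0)+q.max(0))/2).round(1))
at(T,149,130,14,"red",62,80);at(T,119,135,14,"turq",62,80);at(T,139,102,14,"blk",62,80);at(T,210,210,14,"white",62,80);at(T,365,127,14,"blue",62,80)
at(T,214,129,22,"pot rim",44,55);at(T,295,217,22,"cap top",36,48);at(T,292,127,26,"hood top",80,95);at(T,292,125,26,"bar",102,116)
at(T,115,222,40,"lips",25,33);at(T,187,174,15,"bluedisc",3,60)
P=cloud(T);b=(P[...,2]>102)&(P[...,2]<116);b[:,:260]=0;b[:,325:]=0;b[:90]=0;b[170:]=0
print("bar rect",cv2.minAreaRect(P[b][:,:2].astype(np.float32)))
for n,c,(u,v,r) in(("t",T,(115,222,45)),("h",T,(292,135,40)),("s",S,(305,203,40)),("r",T,(140,125,45))):
    cv2.imwrite(f"{n}.png",cv2.resize(c["image"][v-r:v+r,u-r:u+r],(390,290) if 0 else (380,290),interpolation=cv2.INTER_CUBIC))
I=[cv2.imread(f"{n}.png") for n in"thsr"]
cv2.imwrite("pics/crops.png",np.vstack([np.hstack(I[:2]),np.hstack(I[2:])]))
for u,v in((115,222),(292,127),(0,0),(511,0)):print(onplane(T,u,v,0).round(0))
E
```

```text
red 125 mean [619.5 205.2  69. ] min [608.3 193.5  62.8] max [631.6 218.2  72.7] mid [619.9 205.9  67.8]
turq 128 mean [612.8 266.   68.9] min [601.3 254.1  62.1] max [625.2 278.7  72.3] mid [613.2 266.4  67.2]
blk 127 mean [687.8 228.7  68.7] min [676.8 217.7  62.4] max [700.1 240.4  72.8] mid [688.5 229.   67.6]
white 132 mean [465.2  78.2  69.4] min [453.1  66.6  62.9] max [477.7  89.   73.5] mid [465.4  77.8  68.2]
blue 128 mean [ 633.3 -226.2   68.9] min [ 622.7 -238.1   62.4] max [ 644.6 -214.9   72.8] mid [ 633.6 -226.5   67.6]
pot rim 87 mean [631.3  74.7  46.9] min [612.8  55.3  44. ] max [650.4  93.9  50.2] mid [631.6  74.6  47.1]
cap top 545 mean [454.6 -85.7  40.6] min [ 430.6 -110.3   36.3] max [479.9 -61.2  45.6] mid [455.2 -85.7  40.9]
hood top 950 mean [622.5 -79.3  88.2] min [ 588.7 -116.8   80.1] max [662.9 -43.7  94.6] mid [625.8 -80.2  87.4]
bar 168 mean [625.3 -79.9 108.2] min [600.2 -86.4 103.6] max [650.3 -74.5 111.3] mid [625.3 -80.5 107.4]
lips 360 mean [441.3 271.3  26.5] min [395.2 217.   25. ] max [489.  324.4  31. ] mid [442.1 270.7  28. ]
bluedisc 474 mean [543.5 132.8  14.8] min [520.2 109.1   3.3] max [578.5 163.3  20.3] mid [549.3 136.2  11.8]
bar rect ((625.3003540039062, -80.2737808227539), (11.614009857177734, 50.16834259033203), 89.25543975830078)
[446. 277.   0.]
[652. -85.   0.]
[950. 576.   0.]
[ 955. -579.    0.]
```

View pics/crops.png

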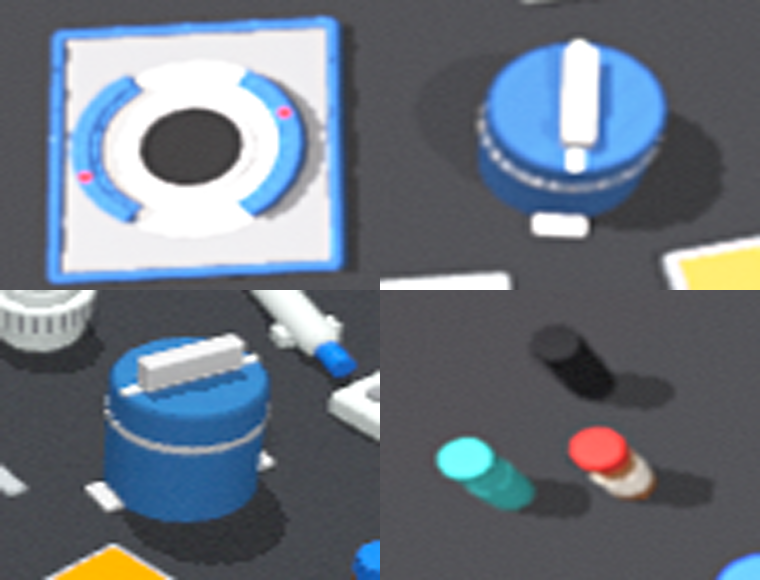

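The crops confirm the red vial at top pixel (149,130). The dish gaps point along ±x with the red dots to left and right, and the hood bar lies along x. I move above the red vial, turning so that tool y = world +x and tool x = world +y.

```bash
python3 -m handwheel '[{"dx":-40,"dy":-12,"twist":6},{"dx":-90,"dy":-28,"twist":14},{"dx":-140,"dy":-44,"twist":22},{"dx":-190,"dy":-60,"twist":30},{"dx":-240,"dy":-76,"twist":38},{"dx":-290,"dy":-91,"twist":46},{"dx":-340,"dy":-107,"twist":54},{"dx":-390,"dy":-123,"twist":60},{"dx":-440,"dy":-139,"twist":66},{"dx":-480,"dy":-151,"twist":68.8},{"dx":-503,"dy":-158.5,"twist":68.8,"hand":50},{"dx":-503,"dy":-158.5,"twist":68.8,"hand":50},{"dx":-503,"dy":-158.5,"twist":68.8,"hand":50},{"dx":-503,"dy":-158.5,"twist":68.8,"hand":50}]'
cat >> h.py <<'E'
def look(name):
    c=capture("wrist");cv2.imwrite(f"pics/{name}.png",c["image"]);s=read_state()
    print("tcp",s["tcp_pos"].round(1),"t",round(s["time"],2));print(s["tool_rot"].round(3).tolist());print("tcp px",proj(c,s["tcp_pos"]).round())
    return c
def region(c,zmin,zmax,near,r,hsv=None):
    P=cloud(c);m=(c["depth"]>0)&(P[...,2]>zmin)&(P[...,2]<zmax)&(np.hypot(P[...,0]-near[0],P[...,1]-near[1])<r)
    if hsv: m&=cv2.inRange(cv2.cvtColor(c["image"],cv2.COLOR_BGR2HSV),hsv[0],hsv[1])>0
    q=P[m].astype(np.float32)
    if len(q)<5: print("few",len(q));return q
    (x,y),rad=cv2.minEnclosingCircle(q[:,:2].copy())
    lo,hi=np.percentile(q,1,0),np.percentile(q,99,0)
    print(len(q),"mean",q.mean(0).round(1),"circ",round(x,1),round(y,1),round(rad,1),"mid",((lo+hi)/2).round(1),"ext",(hi-lo).round(1));return q
E
python3 - <<'E'
from h import *
c=look("w1")
region(c,64,78,(619.5,205.5),25);region(c,44,55,(631.5,74.7),30)
E
```

```text
tcp [208.2 535.6 204.8] t 0.15
[[-0.932, 0.362, -0.001], [0.362, 0.932, -0.001], [0.0, -0.001, -1.0]]
tcp px [257. 231.]
few 0
few 0$[0]: bad value
```

View pics/w1.png

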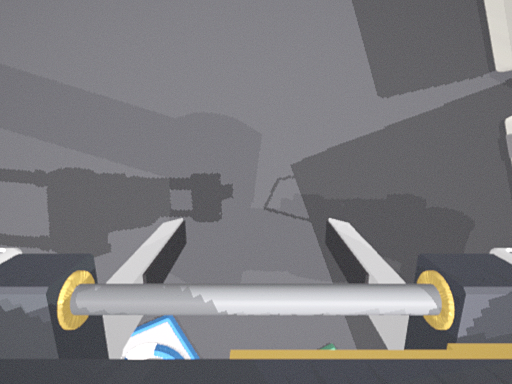

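The row was refused and nothing moved; the picture only shows empty floor between the fingers. Most likely every row needs every key.

```bash
python3 -m handwheel '[{"dx":-40,"dy":-12,"dz":0,"twist":6,"hand":94},{"dx":-90,"dy":-28,"dz":0,"twist":14,"hand":94},{"dx":-140,"dy":-44,"dz":0,"twist":22,"hand":94},{"dx":-190,"dy":-60,"dz":0,"twist":30,"hand":94},{"dx":-240,"dy":-76,"dz":0,"twist":38,"hand":94},{"dx":-290,"dy":-91,"dz":0,"twist":46,"hand":94},{"dx":-340,"dy":-107,"dz":0,"twist":54,"hand":94},{"dx":-390,"dy":-123,"dz":0,"twist":60,"hand":94},{"dx":-440,"dy":-139,"dz":0,"twist":66,"hand":50},{"dx":-480,"dy":-151,"dz":0,"twist":68.8,"hand":50},{"dx":-503,"dy":-158.5,"dz":0,"twist":68.8,"hand":50},{"dx":-503,"dy":-158.5,"dz":0,"twist":68.8,"hand":50},{"dx":-503,"dy":-158.5,"dz":0,"twist":68.8,"hand":50},{"dx":-503,"dy":-158.5,"dz":0,"twist":68.8,"hand":50}]'
python3 - <<'E'
from h import *
c=look("w2")
region(c,64,78,(619.5,205.5),25);region(c,44,55,(631.5,74.7),30)
E
```

```text
time: 1.9
tcp_pos: [618.5, 207.3, 205.8]
tool_rot: [[-0.001, 1.0, -0.0], [1.0, 0.001, 0.001], [0.001, -0.0, -1.0]]
ft_force: [-0.6, -0.5, 0.6]
grip_width: 0.532
grasp_force: 0.0
tcp [618.7 207.1 205.9] t 1.95
[[-0.001, 1.0, -0.0], [1.0, 0.001, 0.0], [0.0, -0.0, -1.0]]
tcp px [255. 231.]
345 mean [621.  207.4  69.1] circ 621.1 206.9 12.3 mid [621.  207.2  68.3] ext [21.7 21.9  5.1]
126 mean [633.6  87.7  46.5] circ 633.3 77.4 19.4 mid [632.8  84.3  46.4] ext [37.2 23.6  4.5]
```

View pics/w2.png

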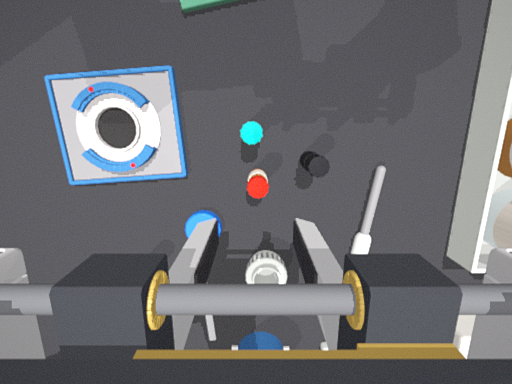

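The red cap is at (258,187), under the finger centre, and both views agree to about 1.5 mm. I lower to TCP z = 48 and grip.

```bash
python3 -m handwheel '[{"dx":0,"dy":1.5,"dz":30,"twist":0,"hand":50},{"dx":-0.5,"dy":1.5,"dz":65,"twist":0,"hand":50},{"dx":-0.5,"dy":1.5,"dz":100,"twist":0,"hand":50},{"dx":-0.5,"dy":1.5,"dz":130,"twist":0,"hand":50},{"dx":-0.5,"dy":1.5,"dz":150,"twist":0,"hand":50},{"dx":-0.5,"dy":1.5,"dz":158,"twist":0,"hand":50},{"dx":-0.5,"dy":1.5,"dz":158,"twist":0,"hand":50},{"dx":-0.5,"dy":1.5,"dz":158,"twist":0,"hand":50},{"dx":-0.5,"dy":1.5,"dz":158,"twist":0,"hand":20},{"dx":-0.5,"dy":1.5,"dz":158,"twist":0,"hand":20},{"dx":-0.5,"dy":1.5,"dz":158,"twist":0,"hand":20},{"dx":-0.5,"dy":1.5,"dz":158,"twist":0,"hand":20},{"dx":-0.5,"dy":1.5,"dz":158,"twist":0,"hand":20},{"dx":-0.5,"dy":1.5,"dz":158,"twist":0,"hand":20},{"dx":-0.5,"dy":1.5,"dz":158,"twist":0,"hand":20},{"dx":-0.5,"dy":1.5,"dz":158,"twist":0,"hand":20}]' 15
```

```text
time: 3.95
tcp_pos: [621.4, 205.5, 47.7]
tool_rot: [[0.001, 1.0, 0.0], [1.0, -0.001, 0.0], [0.0, 0.0, -1.0]]
ft_force: [-0.3, 0.4, 2.5]
grip_width: 0.249
grasp_force: 15.0
```

```bash
python3 -m handwheel '[{"dx":0,"dy":0,"dz":-15,"twist":0,"hand":20},{"dx":0,"dy":0,"dz":-40,"twist":0,"hand":20},{"dx":0,"dy":0,"dz":-65,"twist":0,"hand":20},{"dx":0,"dy":0,"dz":-85,"twist":0,"hand":20},{"dx":-10,"dy":1,"dz":-90,"twist":0,"hand":20},{"dx":-30,"dy":3,"dz":-90,"twist":0,"hand":20},{"dx":-55,"dy":5,"dz":-90,"twist":0,"hand":20},{"dx":-80,"dy":8,"dz":-90,"twist":0,"hand":20},{"dx":-105,"dy":10.5,"dz":-90,"twist":0,"hand":20},{"dx":-122,"dy":10.5,"dz":-90,"twist":0,"hand":20},{"dx":-130,"dy":10.5,"dz":-90,"twist":0,"hand":20},{"dx":-130,"dy":10.5,"dz":-90,"twist":0,"hand":20},{"dx":-130,"dy":10.5,"dz":-90,"twist":0,"hand":20},{"dx":-130,"dy":10.5,"dz":-90,"twist":0,"hand":20}]'
python3 - <<'E'
from h import *
c=look("w3")
print("vial");region(c,105,170,(632,75),20,((0,120,60),(8,255,255)))
print("pot band");region(c,20,52,(632,75),32)
c=capture("side");cv2.imwrite("pics/s3.png",cv2.resize(c["image"][90:230,200:400],(800,560)));
print(proj(c,(632,75,48)))
c=capture("top");region(c,44,55,(631.5,74.7),30)
E
```

```text
time: 5.7
tcp_pos: [631.6, 76.2, 137.5]
tool_rot: [[-0.0, 1.0, 0.0], [1.0, 0.0, 0.0], [0.0, 0.0, -1.0]]
ft_force: [-0.0, -0.2, -0.5]
grip_width: 0.249
grasp_force: 15.0
tcp [631.6  76.2 137.5] t 5.75
[[-0.0, 1.0, 0.0], [1.0, 0.0, 0.0], [0.0, 0.0, -1.0]]
tcp px [255. 231.]
vial
1412 mean [631.8  79.4 157.8] circ 630.8 76.9 14.0 mid [631.6  78.2 153.3] ext [23.  22.8 14.3]
pot band
1353 mean [633.7  84.8  39.6] circ 633.3 76.4 28.4 mid [633.   80.8  35.4] ext [53.4 46.4 25.8]
[272.6505279  159.84230932]
16 mean [632.7  59.5  47.2] circ 629.0 66.4 16.0 mid [629.7  63.5  46.5] ext [28.4 12.5  4.2]
```

View pics/s3.png

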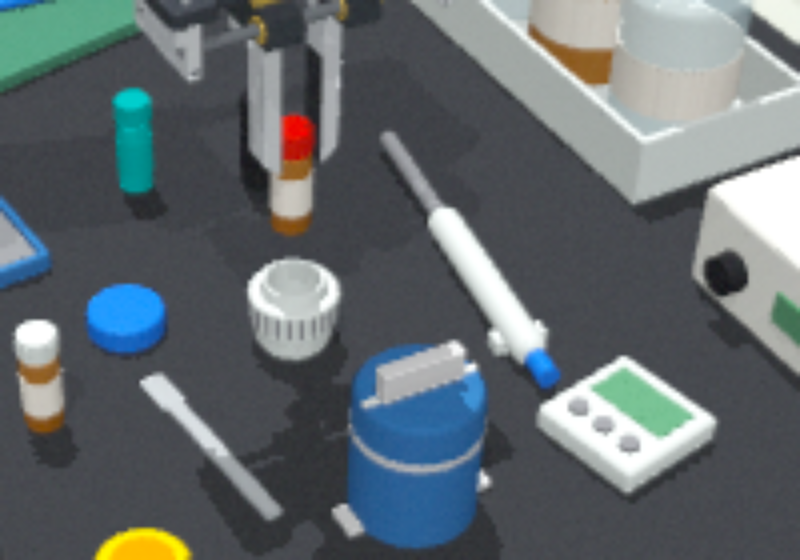

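View pics/w3.png

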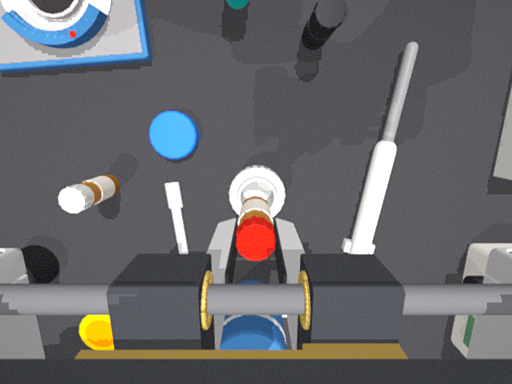

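The vial hangs upright over the pot; in the wrist view the red cap is at (256,238) and the pot at (257,190). The offset is about +1.5 mm in x. I lower it, open a little, and rise.

```bash
python3 -m handwheel '[{"dx":-0.5,"dy":1.5,"dz":8,"twist":0,"hand":20},{"dx":-0.5,"dy":1.5,"dz":24,"twist":0,"hand":20},{"dx":-0.5,"dy":1.5,"dz":36,"twist":0,"hand":20},{"dx":-0.5,"dy":1.5,"dz":46,"twist":0,"hand":20},{"dx":-0.5,"dy":1.5,"dz":56,"twist":0,"hand":20},{"dx":-0.5,"dy":1.5,"dz":66,"twist":0,"hand":20},{"dx":-0.5,"dy":1.5,"dz":74,"twist":0,"hand":20},{"dx":-0.5,"dy":1.5,"dz":80,"twist":0,"hand":20},{"dx":-0.5,"dy":1.5,"dz":83,"twist":0,"hand":20},{"dx":-0.5,"dy":1.5,"dz":84,"twist":0,"hand":20},{"dx":-0.5,"dy":1.5,"dz":84,"twist":0,"hand":20},{"dx":-0.5,"dy":1.5,"dz":84,"twist":0,"hand":20}]'
```

```text
time: 7.35
tcp_pos: [633.4, 75.0, 53.8]
tool_rot: [[0.001, 1.0, 0.001], [1.0, -0.001, 0.0], [0.0, 0.001, -1.0]]
ft_force: [0.8, -0.2, -1.1]
grip_width: 0.257
grasp_force: 15.0
```

```bash
python3 -m handwheel '[{"dx":0,"dy":0,"dz":0.5,"twist":0,"hand":26},{"dx":0,"dy":0,"dz":0.5,"twist":0,"hand":40},{"dx":0,"dy":0,"dz":0.5,"twist":0,"hand":44},{"dx":0,"dy":0,"dz":0.5,"twist":0,"hand":44},{"dx":0,"dy":0,"dz":0.5,"twist":0,"hand":44},{"dx":0,"dy":0,"dz":-10,"twist":0,"hand":44},{"dx":0,"dy":0,"dz":-40,"twist":0,"hand":44},{"dx":0,"dy":0,"dz":-80,"twist":0,"hand":60},{"dx":0,"dy":0,"dz":-100,"twist":0,"hand":70},{"dx":0,"dy":0,"dz":-100,"twist":0,"hand":70},{"dx":0,"dy":0,"dz":-100,"twist":0,"hand":70}]'
python3 - <<'E'
from h import *
c=look("w4")
print("vial");region(c,66,90,(633,76),25,((0,120,60),(8,255,255)))
print("pot");region(c,20,52,(632,75),32)
c=capture("side");cv2.imwrite("s4.png",c["image"]);a=cv2.imread("pics/w4.png")
cv2.imwrite("pics/m4.png",np.hstack([cv2.resize(c["image"][100:200,220:320],(390,390)),cv2.resize(a[150:250,200:300],(390,390))]))
E
```

```text
time: 8.72
tcp_pos: [632.5, 74.9, 152.8]
tool_rot: [[0.001, 1.0, -0.001], [1.0, -0.001, 0.0], [0.0, -0.001, -1.0]]
ft_force: [0.4, 0.6, -0.0]
grip_width: 0.745
grasp_force: 0.0
tcp [632.3  75.  152.3] t 8.78
[[0.001, 1.0, -0.002], [1.0, -0.001, 0.0], [0.0, -0.002, -1.0]]
tcp px [255. 230.]
vial
504 mean [633.2  77.3  73.9] circ 633.3 76.8 12.2 mid [633.2  76.9  71.3] ext [22.5 22.   8.8]
pot
1550 mean [633.2  81.3  39.5] circ 633.3 76.3 28.6 mid [633.2  77.2  35.4] ext [52.8 53.3 26.9]
```

View pics/m4.png

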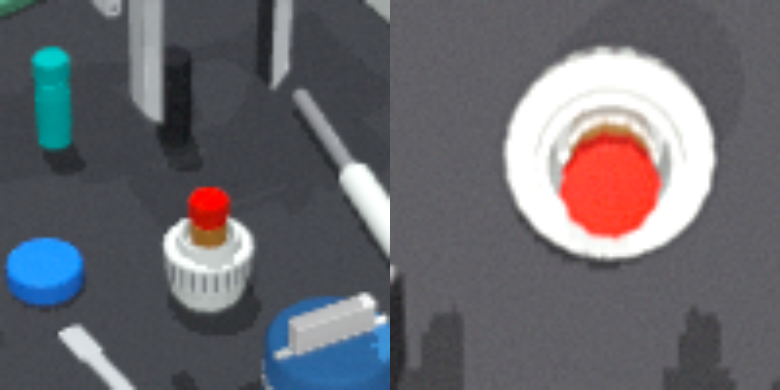

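The vial stands centred on the pot floor: red cap at right-crop pixel (610,185), upright in the side view. Next I go to the yellow cap.

```bash
python3 -m handwheel '[{"dx":-10,"dy":-11,"dz":-20,"twist":0,"hand":80},{"dx":-40,"dy":-44,"dz":-30,"twist":0,"hand":80},{"dx":-75,"dy":-83,"dz":-30,"twist":0,"hand":80},{"dx":-110,"dy":-122,"dz":-30,"twist":0,"hand":80},{"dx":-140,"dy":-155,"dz":-30,"twist":0,"hand":80},{"dx":-159.5,"dy":-176,"dz":-30,"twist":0,"hand":80},{"dx":-159.5,"dy":-176,"dz":-30,"twist":0,"hand":80},{"dx":-159.5,"dy":-176,"dz":-30,"twist":0,"hand":80},{"dx":-159.5,"dy":-176,"dz":-30,"twist":0,"hand":80},{"dx":-159.5,"dy":-176,"dz":-30,"twist":0,"hand":80}]'
python3 - <<'E'
from h import *
c=look("w5")
region(c,34,50,(456,-84),40);region(c,34,50,(456,-84),40,((18,100,80),(35,255,255)))
E
```

```text
time: 10.07
tcp_pos: [457.6, -83.9, 183.3]
tool_rot: [[-0.0, 1.0, -0.0], [1.0, 0.0, 0.0], [0.0, -0.0, -1.0]]
ft_force: [-0.5, -0.5, -1.1]
grip_width: 0.85
grasp_force: 0.0
tcp [457.5 -83.9 183.3] t 10.12
[[-0.0, 1.0, -0.0], [1.0, 0.0, 0.0], [0.0, -0.0, -1.0]]
tcp px [255. 231.]
1504 mean [455.5 -84.7  40.3] circ 455.4 -85.7 25.9 mid [455.5 -85.2  39.8] ext [47.7 47.8  4.5]
1504 mean [455.5 -84.7  40.3] circ 455.4 -85.7 25.9 mid [455.5 -85.2  39.8] ext [47.7 47.8  4.5]
```

View pics/w5.png

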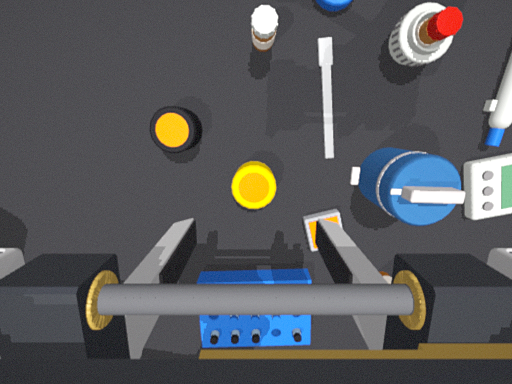

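Yellow cap at (254,185), with the black look-alike at (175,129) left out. Correct by (-2, -1) and grip.

```bash
python3 -m handwheel '[{"dx":-1,"dy":-2,"dz":30,"twist":0,"hand":80},{"dx":-1,"dy":-2,"dz":70,"twist":0,"hand":80},{"dx":-1,"dy":-2,"dz":110,"twist":0,"hand":80},{"dx":-1,"dy":-2,"dz":140,"twist":0,"hand":80},{"dx":-1,"dy":-2,"dz":160,"twist":0,"hand":80},{"dx":-1,"dy":-2,"dz":167,"twist":0,"hand":80},{"dx":-1,"dy":-2,"dz":167,"twist":0,"hand":80},{"dx":-1,"dy":-2,"dz":167,"twist":0,"hand":80},{"dx":-1,"dy":-2,"dz":167,"twist":0,"hand":48},{"dx":-1,"dy":-2,"dz":167,"twist":0,"hand":48},{"dx":-1,"dy":-2,"dz":167,"twist":0,"hand":48},{"dx":-1,"dy":-2,"dz":167,"twist":0,"hand":48},{"dx":-1,"dy":-2,"dz":167,"twist":0,"hand":48},{"dx":-1,"dy":-2,"dz":167,"twist":0,"hand":48},{"dx":-1,"dy":-2,"dz":167,"twist":0,"hand":48},{"dx":-1,"dy":-2,"dz":167,"twist":0,"hand":48}]' 15
```

```text
time: 12.12
tcp_pos: [455.1, -85.5, 16.6]
tool_rot: [[0.001, 1.0, 0.0], [1.0, -0.001, -0.0], [-0.0, 0.0, -1.0]]
ft_force: [-0.8, -0.5, 5.8]
grip_width: 0.553
grasp_force: 15.0
```

```bash
python3 -m handwheel '[{"dx":0,"dy":0,"dz":-12,"twist":0,"hand":48},{"dx":0,"dy":0,"dz":-40,"twist":0,"hand":48},{"dx":0,"dy":0,"dz":-70,"twist":0,"hand":48},{"dx":0,"dy":0,"dz":-95,"twist":0,"hand":48},{"dx":8,"dy":9,"dz":-105,"twist":0,"hand":48},{"dx":25,"dy":28,"dz":-105,"twist":0,"hand":48},{"dx":48,"dy":53,"dz":-105,"twist":0,"hand":48},{"dx":71,"dy":78,"dz":-105,"twist":0,"hand":48},{"dx":94,"dy":103,"dz":-105,"twist":0,"hand":48},{"dx":117,"dy":128,"dz":-105,"twist":0,"hand":48},{"dx":139,"dy":153,"dz":-105,"twist":0,"hand":48},{"dx":154,"dy":170,"dz":-105,"twist":0,"hand":48},{"dx":161,"dy":178,"dz":-105,"twist":0,"hand":48},{"dx":161,"dy":178,"dz":-105,"twist":0,"hand":48},{"dx":161,"dy":178,"dz":-105,"twist":0,"hand":48},{"dx":161,"dy":178,"dz":-105,"twist":0,"hand":48}]'
python3 - <<'E'
from h import *
c=look("w6")
print("cap");region(c,138,175,(633,76),40,((18,100,80),(35,255,255)))
print("pot");region(c,20,45,(632,75),32)
s=capture("side");a=c["image"]
cv2.imwrite("pics/m6.png",np.hstack([cv2.resize(s["image"][70:200,210:340],(390,390)),cv2.resize(a[120:280,176:336],(390,390))]))
E
```

```text
time: 14.12
tcp_pos: [632.6, 74.9, 121.6]
tool_rot: [[0.001, 1.0, -0.0], [1.0, -0.001, -0.0], [-0.0, -0.0, -1.0]]
ft_force: [1.0, 0.4, -1.1]
grip_width: 0.548
grasp_force: 15.0
tcp [632.6  74.9 121.7] t 14.18
[[0.002, 1.0, -0.0], [1.0, -0.002, -0.0], [-0.0, -0.0, -1.0]]
tcp px [255. 231.]
cap
5563 mean [632.9  76.8 145.1] circ 632.7 74.1 26.7 mid [632.6  75.6 143.1] ext [48.3 48.1  7.3]
pot
999 mean [633.6  92.2  37.8] circ 633.0 76.9 28.3 mid [633.3  89.8  33.2] ext [53.2 28.6 22.7]
```

View pics/m6.png

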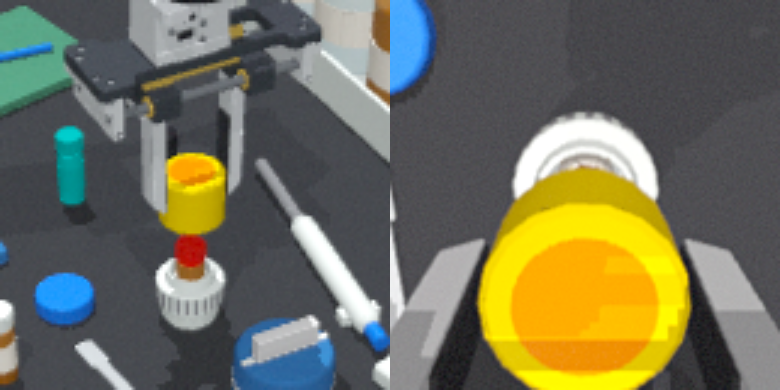

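The cap hangs level above the pot (right crop: cap at (585,305), pot at (585,170)). Shift (+1, +0.7), lower and release.

```bash
python3 -m handwheel '[{"dx":1.2,"dy":0.7,"dz":6,"twist":0,"hand":48},{"dx":1.2,"dy":0.7,"dz":16,"twist":0,"hand":48},{"dx":1.2,"dy":0.7,"dz":26,"twist":0,"hand":48},{"dx":1.2,"dy":0.7,"dz":36,"twist":0,"hand":48},{"dx":1.2,"dy":0.7,"dz":45,"twist":0,"hand":48},{"dx":1.2,"dy":0.7,"dz":53,"twist":0,"hand":48},{"dx":1.2,"dy":0.7,"dz":59,"twist":0,"hand":48},{"dx":1.2,"dy":0.7,"dz":63,"twist":0,"hand":48},{"dx":1.2,"dy":0.7,"dz":64.5,"twist":0,"hand":48},{"dx":1.2,"dy":0.7,"dz":64.5,"twist":0,"hand":48},{"dx":1.2,"dy":0.7,"dz":64.5,"twist":0,"hand":48}]'
```

```text
time: 15.6
tcp_pos: [634.1, 76.7, 57.3]
tool_rot: [[0.001, 1.0, 0.001], [1.0, -0.001, 0.0], [0.0, 0.001, -1.0]]
ft_force: [-0.1, 0.9, -1.0]
grip_width: 0.55
grasp_force: 15.0
```

Release to 80 mm, then rise to look.

```bash
python3 -m handwheel '[{"dx":0,"dy":0,"dz":0,"twist":0,"hand":60},{"dx":0,"dy":0,"dz":0,"twist":0,"hand":80},{"dx":0,"dy":0,"dz":0,"twist":0,"hand":80},{"dx":0,"dy":0,"dz":0,"twist":0,"hand":80},{"dx":0,"dy":0,"dz":-10,"twist":0,"hand":80},{"dx":0,"dy":0,"dz":-40,"twist":0,"hand":80},{"dx":0,"dy":0,"dz":-80,"twist":0,"hand":80},{"dx":0,"dy":0,"dz":-100,"twist":0,"hand":80},{"dx":0,"dy":0,"dz":-100,"twist":0,"hand":80},{"dx":0,"dy":0,"dz":-100,"twist":0,"hand":80}]'
python3 - <<'E'
from h import *
c=look("w7")
print("cap");region(c,70,100,(633,76),40,((18,100,80),(35,255,255)))
print("pot");region(c,20,45,(632,75),32)
s=capture("side");a=c["image"]
cv2.imwrite("pics/m7.png",np.hstack([cv2.resize(s["image"][70:200,210:340],(390,390)),cv2.resize(a[120:280,176:336],(390,390))]))
E
```

```text
time: 16.85
tcp_pos: [633.2, 76.6, 156.3]
tool_rot: [[0.001, 1.0, -0.001], [1.0, -0.001, 0.0], [0.0, -0.001, -1.0]]
ft_force: [0.7, -0.8, -0.8]
grip_width: 0.85
grasp_force: 0.0
tcp [633.   76.6 155.8] t 16.9
[[0.001, 1.0, -0.002], [1.0, -0.001, 0.0], [0.0, -0.002, -1.0]]
tcp px [255. 230.]
cap
2345 mean [634.4  77.9  80.2] circ 634.2 76.3 26.1 mid [634.4  77.2  77.7] ext [47.5 48.8  8.8]
pot
277 mean [629.9  96.7  36.2] circ 633.3 78.9 27.8 mid [632.9  90.9  33. ] ext [53.8 27.6 22.3]
```

View pics/m7.png

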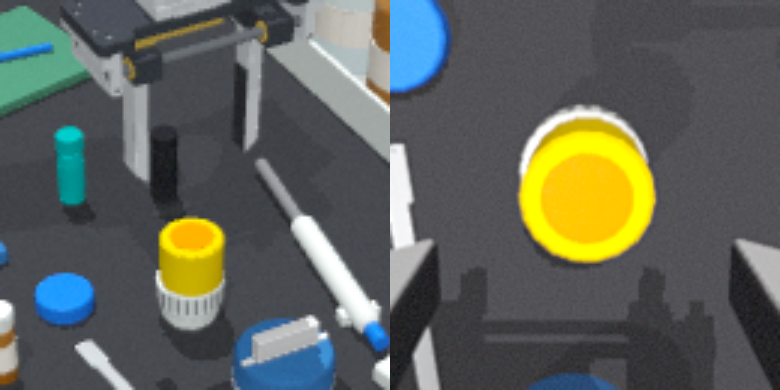

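The cap sits level on the pot: yellow at (190,258) in the left crop, (587,198) in the right. Now I grip the pot's band.

```bash
python3 -m handwheel '[{"dx":0,"dy":0,"dz":30,"twist":0,"hand":80},{"dx":0,"dy":0,"dz":65,"twist":0,"hand":80},{"dx":0,"dy":0,"dz":95,"twist":0,"hand":80},{"dx":0,"dy":0,"dz":120,"twist":0,"hand":80},{"dx":0,"dy":0,"dz":135,"twist":0,"hand":80},{"dx":0,"dy":0,"dz":139,"twist":0,"hand":80},{"dx":0,"dy":0,"dz":139,"twist":0,"hand":80},{"dx":0,"dy":0,"dz":139,"twist":0,"hand":70},{"dx":0,"dy":0,"dz":139,"twist":0,"hand":62},{"dx":0,"dy":0,"dz":139,"twist":0,"hand":52},{"dx":0,"dy":0,"dz":139,"twist":0,"hand":52},{"dx":0,"dy":0,"dz":139,"twist":0,"hand":52},{"dx":0,"dy":0,"dz":139,"twist":0,"hand":52},{"dx":0,"dy":0,"dz":139,"twist":0,"hand":52}]' 25
```

```text
time: 18.7
tcp_pos: [633.9, 76.7, 18.5]
tool_rot: [[0.001, 1.0, 0.0], [1.0, -0.001, 0.0], [0.0, 0.0, -1.0]]
ft_force: [-1.4, -1.0, 5.7]
grip_width: 0.596
grasp_force: 25.0
```

```bash
python3 -m handwheel '[{"dx":0,"dy":0,"dz":-6,"twist":0,"hand":52},{"dx":0,"dy":0,"dz":-18,"twist":0,"hand":52},{"dx":0,"dy":0,"dz":-34,"twist":0,"hand":52},{"dx":0,"dy":0,"dz":-50,"twist":0,"hand":52},{"dx":0,"dy":0,"dz":-66,"twist":0,"hand":52},{"dx":0,"dy":0,"dz":-78,"twist":0,"hand":52},{"dx":6,"dy":-6,"dz":-84,"twist":0,"hand":52},{"dx":18,"dy":-18,"dz":-85,"twist":0,"hand":52},{"dx":34,"dy":-33,"dz":-85,"twist":0,"hand":52},{"dx":52,"dy":-51,"dz":-85,"twist":0,"hand":52},{"dx":70,"dy":-69,"dz":-85,"twist":0,"hand":52},{"dx":88,"dy":-87,"dz":-85,"twist":0,"hand":52},{"dx":106,"dy":-104,"dz":-85,"twist":0,"hand":52},{"dx":124,"dy":-121,"dz":-85,"twist":0,"hand":52},{"dx":142,"dy":-139,"dz":-85,"twist":0,"hand":52},{"dx":160,"dy":-157,"dz":-85,"twist":0,"hand":52},{"dx":176,"dy":-172,"dz":-85,"twist":0,"hand":52},{"dx":188,"dy":-184,"dz":-85,"twist":0,"hand":52},{"dx":195.5,"dy":-191,"dz":-85,"twist":0,"hand":52},{"dx":195.5,"dy":-191,"dz":-85,"twist":0,"hand":52}]'
python3 - <<'E'
from h import *
c=look("w8");a=c["image"]
P=cloud(c)
print("lips");q=region(c,23,32,(443,272),60,((95,120,60),(125,255,255)))
# tray outline: grey+blue, z plane
w=cv2.inRange(cv2.cvtColor(a,cv2.COLOR_BGR2HSV),(95,120,60),(125,255,255))
q=region(c,-3,20,(443,272),95,((95,120,60),(125,255,255)))
r=cv2.minAreaRect(q[:,:2].copy());print("tray",r)
print("cap");region(c,140,175,(443,272),40,((18,100,80),(35,255,255)))
s=capture("side")
cv2.imwrite("pics/m8.png",np.hstack([cv2.resize(s["image"][70:200,110:240],(390,390)),cv2.resize(a[0:384,64:448],(390,390))]))
E
```

```text
time: 21.2
tcp_pos: [442.7, 272.7, 103.0]
tool_rot: [[-0.0, 1.0, 0.0], [1.0, 0.0, -0.0], [-0.0, 0.0, -1.0]]
ft_force: [0.8, -0.2, -1.3]
grip_width: 0.593
grasp_force: 25.0
tcp [443.2 272.3 103. ] t 21.25
[[0.0, 1.0, 0.001], [1.0, -0.0, -0.0], [-0.0, 0.001, -1.0]]
tcp px [256. 231.]
lips
1204 mean [440.4 312.3  25.4] circ 440.5 300.3 44.7 mid [440.6 309.5  25.2] ext [83.4 30.1  4.4]
2218 mean [444.6 304.7  12.7] circ 444.6 274.4 94.9 mid [442.6 285.5   7.2] ext [162.9 116.1  15.2]
tray ((441.9358825683594, 278.6944580078125), (166.0519561767578, 123.74873352050781), 4.1386399269104)
cap
6693 mean [444.1 283.1 162.4] circ 442.9 270.3 28.6 mid [444.2 273.8 153.9] ext [48.1 48.6 24.7]
```

View pics/m8.png

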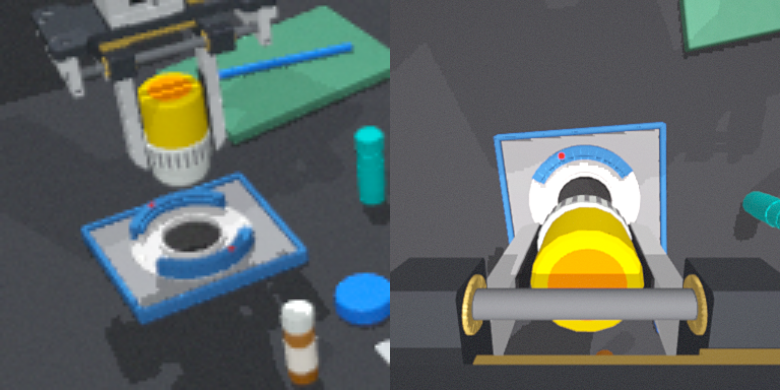

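The closed pot is level and held over the dish (left crop: pot at (178,135), ring at (192,237)). I work out the dish centre from the lips and the dark disc in both views.

```bash
python3 - <<'E'
from h import *
import pickle
from scipy.optimize import least_squares
B=((95,120,60),(125,255,255))
def fit(q,c0,lab):
    q=q[np.hypot(q[:,0]-c0[0],q[:,1]-c0[1])<58]
    f=lambda p:np.clip(41.5-np.hypot(q[:,0]-p[0],q[:,1]-p[1]),0,None)+np.clip(np.hypot(q[:,0]-p[0],q[:,1]-p[1])-54,0,None)
    r=least_squares(f,c0,loss="soft_l1");d=np.hypot(*(q[:,:2]-r.x).T);print(lab,r.x.round(1),np.percentile(d,[2,98]).round(1))
def dark(c,lab,rng):
    hsv=cv2.cvtColor(c["image"],cv2.COLOR_BGR2HSV);P=cloud(c)
    m=((hsv[...,2]<70)&(P[...,2]>5)&(P[...,2]<18)&(np.hypot(P[...,0]-442,P[...,1]-271)<35)).astype(np.uint8)
    v,u=np.nonzero(m);X=np.array([onplane(c,a,b,12) for a,b in zip(u,v)]);print(lab,len(X),X.min(0).round(1),X.max(0).round(1),((X.min(0)+X.max(0))/2).round(1))
T=pickle.load(open("top0.pkl","rb"));W=capture("wrist");S=pickle.load(open("side0.pkl","rb"))
for c,n in((T,"top"),(W,"wrist"),(S,"side")):
    q=region(c,24,31,(442,271),58,B);fit(q,np.array([442.,271.]),n)
    try: dark(c,n+" dark",0)
    except Exception as e: print(e)
# side-camera offset check vs same object: pot now
S2=capture("side");region(S2,110,175,(443,272),40,((18,100,80),(35,255,255)))
w=region(T,2,15,(442,271),100,B);print(cv2.minAreaRect(w[:,:2].copy()))
E
```

```text
379 mean [442.4 269.6  26. ] circ 442.4 270.8 54.2 mid [443.  270.   26.5] ext [ 83.9 104.7   5. ]
top [442.5 270.8] [42.7 53.9]
top dark 104 [422.1 252.4  12. ] [466.5 295.3  12. ] [444.3 273.8  12. ]
989 mean [440.8 313.2  25.7] circ 440.6 300.2 44.7 mid [440.6 310.   25.7] ext [83.7 29.6  3.2]
wrist [442.  271.8] [43.3 53.5]
wrist dark 116 [417.8 270.7  12. ] [466.8 294.6  12. ] [442.3 282.6  12. ]
179 mean [442.4 271.5  26.3] circ 444.4 271.1 55.9 mid [442.8 271.6  26.8] ext [ 87.2 108.1   5.6]
side [443.6 270.9] [41.  55.5]
side dark 119 [423.3 257.1  12. ] [466.5 294.   12. ] [444.9 275.5  12. ]
444 mean [442.3 259.4 151.5] circ 445.7 273.2 29.1 mid [445.1 269.5 146. ] ext [50.6 48.6 42.7]
703 mean [436.9 267.5  12.1] circ 442.2 271.4 99.9 mid [442.5 270.4   9.1] ext [163.8 144.5  11.7]
((444.25164794921875, 273.0610046386719), (161.5394744873047, 142.53302001953125), 4.034318447113037)
```

```bash
python3 -m handwheel '[{"dx":-0.8,"dy":-0.7,"dz":5,"twist":0,"hand":52},{"dx":-0.8,"dy":-0.7,"dz":15,"twist":0,"hand":52},{"dx":-0.8,"dy":-0.7,"dz":26,"twist":0,"hand":52},{"dx":-0.8,"dy":-0.7,"dz":37,"twist":0,"hand":52},{"dx":-0.8,"dy":-0.7,"dz":47,"twist":0,"hand":52},{"dx":-0.8,"dy":-0.7,"dz":55,"twist":0,"hand":52},{"dx":-0.8,"dy":-0.7,"dz":60,"twist":0,"hand":52},{"dx":-0.8,"dy":-0.7,"dz":64,"twist":0,"hand":52},{"dx":-0.8,"dy":-0.7,"dz":67,"twist":0,"hand":52},{"dx":-0.8,"dy":-0.7,"dz":69,"twist":0,"hand":52},{"dx":-0.8,"dy":-0.7,"dz":71,"twist":0,"hand":52},{"dx":-0.8,"dy":-0.7,"dz":71,"twist":0,"hand":52},{"dx":-0.8,"dy":-0.7,"dz":71,"twist":0,"hand":52}]'
```

```text
time: 23.02
tcp_pos: [442.4, 271.5, 32.1]
tool_rot: [[0.001, 1.0, 0.0], [1.0, -0.001, 0.0], [0.0, 0.0, -1.0]]
ft_force: [-0.4, -0.4, -1.1]
grip_width: 0.596
grasp_force: 25.0
```

```bash
python3 -m handwheel '[{"dx":0,"dy":0,"dz":0.7,"twist":0,"hand":52},{"dx":0,"dy":0,"dz":1.2,"twist":0,"hand":52},{"dx":0,"dy":0,"dz":1.2,"twist":0,"hand":52},{"dx":0,"dy":0,"dz":1.2,"twist":0,"hand":58},{"dx":0,"dy":0,"dz":1.2,"twist":0,"hand":64},{"dx":0,"dy":0,"dz":1.2,"twist":0,"hand":72},{"dx":0,"dy":0,"dz":1.2,"twist":0,"hand":74},{"dx":0,"dy":0,"dz":1.2,"twist":0,"hand":74},{"dx":0,"dy":0,"dz":-10,"twist":0,"hand":74},{"dx":0,"dy":0,"dz":-40,"twist":0,"hand":74},{"dx":0,"dy":0,"dz":-90,"twist":0,"hand":74},{"dx":0,"dy":0,"dz":-140,"twist":0,"hand":74},{"dx":0,"dy":0,"dz":-170,"twist":0,"hand":74},{"dx":0,"dy":0,"dz":-170,"twist":0,"hand":74},{"dx":0,"dy":0,"dz":-170,"twist":0,"hand":74}]'
python3 - <<'E'
from h import *
c=look("w9");a=c["image"]
print("cap");region(c,85,105,(443,272),40,((18,100,80),(35,255,255)))
print("lips");region(c,24,31,(442,271),58,((95,120,60),(125,255,255)))
s=capture("side")
cv2.imwrite("pics/m9.png",np.hstack([cv2.resize(s["image"][70:200,110:240],(390,390)),cv2.resize(a[100:300,156:356],(390,390))]))
E
```

```text
time: 24.9
tcp_pos: [441.5, 271.1, 201.1]
tool_rot: [[0.001, 1.0, -0.001], [1.0, -0.001, -0.001], [-0.001, -0.001, -1.0]]
ft_force: [-0.8, 0.2, -0.6]
grip_width: 0.787
grasp_force: 0.0
tcp [441.2 271.  200.6] t 24.95
[[0.001, 1.0, -0.003], [1.0, -0.001, -0.001], [-0.001, -0.003, -1.0]]
tcp px [255. 230.]
cap
1830 mean [443.5 272.5  92.3] circ 443.8 271.2 26.0 mid [443.6 272.2  90.9] ext [46.7 48.2  6.5]
lips
883 mean [442.  278.   25.7] circ 442.5 271.5 53.7 mid [442.9 271.7  25.8] ext [ 86.4 105.5   3.4]
```

View pics/m9.png

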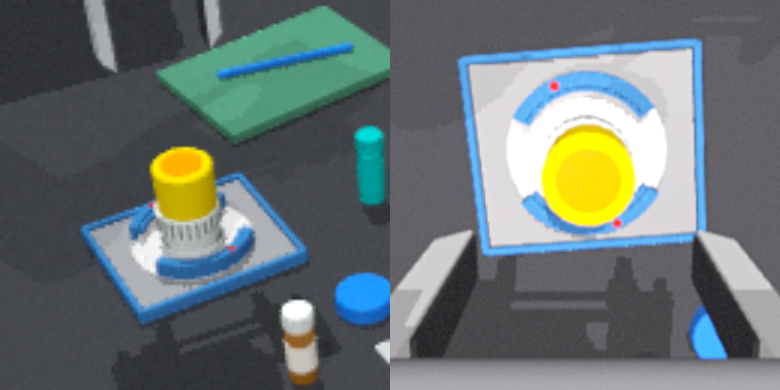

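The closed pot stands in the ring, upright; in the right crop the cap is at (588,177) and the lips are symmetric around it. Next I go to the hood, turning -90° so that tool y is across the bar.

```bash
python3 -m handwheel '[{"dx":-15,"dy":8,"dz":0,"twist":-5,"hand":50},{"dx":-50,"dy":26,"dz":0,"twist":-14,"hand":50},{"dx":-90,"dy":48,"dz":0,"twist":-24,"hand":50},{"dx":-130,"dy":69,"dz":0,"twist":-34,"hand":50},{"dx":-170,"dy":90,"dz":0,"twist":-44,"hand":50},{"dx":-210,"dy":111,"dz":0,"twist":-54,"hand":50},{"dx":-250,"dy":133,"dz":0,"twist":-64,"hand":50},{"dx":-290,"dy":154,"dz":0,"twist":-74,"hand":50},{"dx":-325,"dy":172,"dz":0,"twist":-84,"hand":50},{"dx":-350,"dy":185.5,"dz":0,"twist":-90,"hand":50},{"dx":-350,"dy":185.5,"dz":0,"twist":-90,"hand":50},{"dx":-350,"dy":185.5,"dz":0,"twist":-90,"hand":50},{"dx":-350,"dy":185.5,"dz":0,"twist":-90,"hand":50}]'
python3 - <<'E'
from h import *
c=look("w10")
q=region(c,102,116,(626,-79),35);print(cv2.minAreaRect(q[:,:2].copy()));region(c,82,96,(626,-79),45)
E
```

```text
time: 26.62
tcp_pos: [626.8, -77.3, 201.8]
tool_rot: [[-1.0, 0.0, -0.001], [0.0, 1.0, 0.001], [0.001, 0.001, -1.0]]
ft_force: [-0.6, -0.4, 0.3]
grip_width: 0.532
grasp_force: 0.0
tcp [627.  -77.4 202. ] t 26.68
[[-1.0, 0.0, -0.0], [0.0, 1.0, 0.001], [0.0, 0.001, -1.0]]
tcp px [257. 232.]
595 mean [624.6 -79.7 107.9] circ 625.6 -79.9 25.1 mid [625.4 -79.6 106.7] ext [49.  12.   5.6]
((625.5557861328125, -79.59066772460938), (11.880142211914062, 49.817237854003906), 89.65400695800781)
3024 mean [623.  -79.7  87.9] circ 625.8 -79.7 37.0 mid [624.9 -80.   87. ] ext [68.1 68.9  5.9]
```

View pics/w10.png

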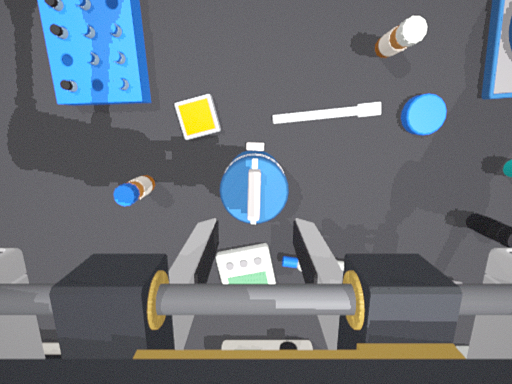

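The hood bar is centred at (625.6, -79.8) and runs along x (pixels (255,165)–(254,222)). Lower onto the bar and pinch.

```bash
python3 -m handwheel '[{"dx":1.4,"dy":-2.3,"dz":15,"twist":0,"hand":40},{"dx":1.4,"dy":-2.3,"dz":45,"twist":0,"hand":40},{"dx":1.4,"dy":-2.3,"dz":75,"twist":0,"hand":40},{"dx":1.4,"dy":-2.3,"dz":95,"twist":0,"hand":40},{"dx":1.4,"dy":-2.3,"dz":105,"twist":0,"hand":40},{"dx":1.4,"dy":-2.3,"dz":109,"twist":0,"hand":40},{"dx":1.4,"dy":-2.3,"dz":109,"twist":0,"hand":40},{"dx":1.4,"dy":-2.3,"dz":109,"twist":0,"hand":8},{"dx":1.4,"dy":-2.3,"dz":109,"twist":0,"hand":8},{"dx":1.4,"dy":-2.3,"dz":109,"twist":0,"hand":8},{"dx":1.4,"dy":-2.3,"dz":109,"twist":0,"hand":8},{"dx":1.4,"dy":-2.3,"dz":109,"twist":0,"hand":8},{"dx":1.4,"dy":-2.3,"dz":109,"twist":0,"hand":8},{"dx":1.4,"dy":-2.3,"dz":109,"twist":0,"hand":8}]' 45
```

```text
time: 28.42
tcp_pos: [626.2, -80.7, 93.1]
tool_rot: [[-1.0, 0.001, 0.0], [0.001, 1.0, 0.0], [-0.0, 0.0, -1.0]]
ft_force: [-0.8, 1.9, 1.7]
grip_width: 0.123
grasp_force: 44.9
```

```bash
python3 -m handwheel '[{"dx":0,"dy":0,"dz":-8,"twist":0,"hand":8},{"dx":0,"dy":0,"dz":-25,"twist":0,"hand":8},{"dx":0,"dy":0,"dz":-50,"twist":0,"hand":8},{"dx":0,"dy":0,"dz":-75,"twist":0,"hand":8},{"dx":0,"dy":0,"dz":-100,"twist":0,"hand":8},{"dx":0,"dy":0,"dz":-120,"twist":0,"hand":8},{"dx":5,"dy":10,"dz":-130,"twist":0,"hand":8},{"dx":16,"dy":30,"dz":-130,"twist":0,"hand":8},{"dx":32,"dy":62,"dz":-130,"twist":-1,"hand":8},{"dx":49,"dy":95,"dz":-130,"twist":-1,"hand":8},{"dx":66,"dy":128,"dz":-130,"twist":-2,"hand":8},{"dx":83,"dy":160,"dz":-130,"twist":-2,"hand":8},{"dx":100,"dy":193,"dz":-130,"twist":-3,"hand":8},{"dx":117,"dy":226,"dz":-130,"twist":-3,"hand":8},{"dx":134,"dy":258,"dz":-130,"twist":-4,"hand":8},{"dx":151,"dy":290,"dz":-130,"twist":-4,"hand":8},{"dx":166,"dy":320,"dz":-130,"twist":-4,"hand":8},{"dx":177,"dy":341,"dz":-130,"twist":-4,"hand":8},{"dx":183,"dy":352,"dz":-130,"twist":-4,"hand":8},{"dx":183,"dy":352,"dz":-130,"twist":-4,"hand":8}]'
python3 - <<'E'
from h import *
c=look("w11");a=c["image"]
print("hood side");region(c,120,215,(443,272),50,((95,120,40),(125,255,255)))
t=capture("top");print("hood top");region(t,205,235,(443,272),50,((95,120,40),(125,255,255)))
print("lips");region(c,24,31,(442,271),58,((95,120,60),(125,255,255)))
s=capture("side")
cv2.imwrite("pics/m11.png",np.hstack([cv2.resize(s["image"][40:200,100:260],(390,390)),cv2.resize(a[0:384,64:448],(390,390))]))
E
```

```text
time: 30.92
tcp_pos: [442.1, 271.6, 222.6]
tool_rot: [[-0.997, -0.071, -0.001], [-0.071, 0.997, -0.001], [0.001, -0.001, -1.0]]
ft_force: [-0.5, -1.3, -2.6]
grip_width: 0.13
grasp_force: 44.9
tcp [442.8 271.  222.7] t 30.98
[[-0.998, -0.07, -0.0], [-0.07, 0.998, -0.001], [0.0, -0.001, -1.0]]
tcp px [256. 233.]
hood side
723 mean [411.4 267.  189.4] circ 440.8 270.7 37.0 mid [429.2 270.8 179.9] ext [49.3 72.1 70.2]
hood top
396 mean [419.2 262.6 216.8] circ 424.0 267.6 31.1 mid [419.3 267.  213. ] ext [25.4 58.2 14.5]
lips
467 mean [422.9 265.5  25.7] circ 442.2 271.1 53.2 mid [425.4 271.2  25.7] ext [ 54.5 104.5   3.4]
```

View pics/m11.png

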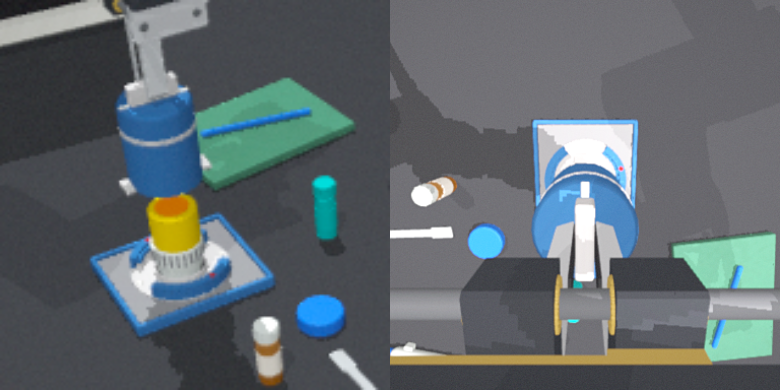

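The hood is level above the closed pot, with its lugs along the gaps (left crop: hood at (160,145), cap at (172,215)). Lower it.

```bash
python3 -m handwheel '[{"dx":0,"dy":0.3,"dz":6,"twist":0,"hand":8},{"dx":0,"dy":0.3,"dz":18,"twist":0,"hand":8},{"dx":0,"dy":0.3,"dz":30,"twist":0,"hand":8},{"dx":0,"dy":0.3,"dz":40,"twist":0,"hand":8},{"dx":0,"dy":0.3,"dz":50,"twist":0,"hand":8},{"dx":0,"dy":0.3,"dz":60,"twist":0,"hand":8},{"dx":0,"dy":0.3,"dz":70,"twist":0,"hand":8},{"dx":0,"dy":0.3,"dz":80,"twist":0,"hand":8},{"dx":0,"dy":0.3,"dz":88,"twist":0,"hand":8},{"dx":0,"dy":0.3,"dz":95,"twist":0,"hand":8},{"dx":0,"dy":0.3,"dz":100,"twist":0,"hand":8},{"dx":0,"dy":0.3,"dz":105,"twist":0,"hand":8},{"dx":0,"dy":0.3,"dz":109,"twist":0,"hand":8},{"dx":0,"dy":0.3,"dz":112,"twist":0,"hand":8},{"dx":0,"dy":0.3,"dz":114,"twist":0,"hand":8},{"dx":0,"dy":0.3,"dz":116,"twist":0,"hand":8},{"dx":0,"dy":0.3,"dz":117,"twist":0,"hand":8},{"dx":0,"dy":0.3,"dz":117,"twist":0,"hand":8},{"dx":0,"dy":0.3,"dz":117,"twist":0,"hand":8}]'
```

```text
time: 33.45
tcp_pos: [443.4, 271.5, 106.1]
tool_rot: [[-0.998, -0.069, 0.0], [-0.069, 0.998, 0.0], [-0.0, 0.0, -1.0]]
ft_force: [0.5, 0.5, -1.8]
grip_width: 0.122
grasp_force: 44.9
```

```bash
python3 -m handwheel '[{"dx":0,"dy":0,"dz":0.6,"twist":0,"hand":8},{"dx":0,"dy":0,"dz":1,"twist":0,"hand":8},{"dx":0,"dy":0,"dz":1.2,"twist":0,"hand":8},{"dx":0,"dy":0,"dz":1.2,"twist":0,"hand":8}]'
```

```text
time: 33.95
tcp_pos: [443.5, 271.6, 105.0]
tool_rot: [[-0.998, -0.069, 0.0], [-0.069, 0.998, 0.0], [-0.0, 0.0, -1.0]]
ft_force: [-0.7, -0.2, 0.7]
grip_width: 0.126
grasp_force: 44.9
```

The hood is on the floor. Twist clockwise.

```bash
python3 -m handwheel '[{"dx":0,"dy":0,"dz":0,"twist":2,"hand":8},{"dx":0,"dy":0,"dz":0,"twist":6,"hand":8},{"dx":0,"dy":0,"dz":0,"twist":11,"hand":8},{"dx":0,"dy":0,"dz":0,"twist":16,"hand":8},{"dx":0,"dy":0,"dz":0,"twist":21,"hand":8},{"dx":0,"dy":0,"dz":0,"twist":26,"hand":8},{"dx":0,"dy":0,"dz":0,"twist":31,"hand":8},{"dx":0,"dy":0,"dz":0,"twist":36,"hand":8},{"dx":0,"dy":0,"dz":0,"twist":41,"hand":8},{"dx":0,"dy":0,"dz":0,"twist":46,"hand":8},{"dx":0,"dy":0,"dz":0,"twist":51,"hand":8},{"dx":0,"dy":0,"dz":0,"twist":56,"hand":8},{"dx":0,"dy":0,"dz":0,"twist":60,"hand":8},{"dx":0,"dy":0,"dz":0,"twist":63,"hand":8},{"dx":0,"dy":0,"dz":0,"twist":63,"hand":8},{"dx":0,"dy":0,"dz":0,"twist":63,"hand":8}]'
python3 -c "
from h import *
s=read_state();print(s['wrist_torque'],s['ft_force'])"
```

```text
time: 35.95
tcp_pos: [443.3, 271.2, 104.9]
tool_rot: [[-0.515, 0.857, -0.0], [0.857, 0.515, -0.001], [-0.0, -0.0, -1.0]]
ft_force: [0.0, -1.5, 1.3]
grip_width: 0.127
grasp_force: 44.9
[-0.52993425  0.2233883   0.00903879] [ 0.04361078 -1.50461052  1.34072642]
```

```bash
python3 -m handwheel '[{"dx":0,"dy":0,"dz":0,"twist":2,"hand":8},{"dx":0,"dy":0,"dz":0,"twist":4,"hand":8},{"dx":0,"dy":0,"dz":0,"twist":6,"hand":8},{"dx":0,"dy":0,"dz":0,"twist":7,"hand":8},{"dx":0,"dy":0,"dz":0,"twist":8,"hand":8},{"dx":0,"dy":0,"dz":0,"twist":8,"hand":8},{"dx":0,"dy":0,"dz":0,"twist":8,"hand":8}]'
python3 -c "
from h import *
s=read_state();print(s['wrist_torque'],s['ft_force'],np.degrees(np.arctan2(s['tool_rot'][1,0],s['tool_rot'][0,0])))"
```

```text
time: 36.83
tcp_pos: [443.2, 271.6, 104.8]
tool_rot: [[-0.39, 0.921, -0.0], [0.921, 0.39, 0.0], [0.0, -0.0, -1.0]]
ft_force: [-1.7, -0.8, 3.5]
grip_width: 0.123
grasp_force: 45.0
[-0.36879705  0.53557018  0.19742906] [-1.72446849 -0.82149514  3.49985872] 112.95791569021166
```

```bash
python3 -m handwheel '[{"dx":0,"dy":0,"dz":0,"twist":1,"hand":8},{"dx":0,"dy":0,"dz":0,"twist":2,"hand":8},{"dx":0,"dy":0,"dz":0,"twist":3,"hand":8},{"dx":0,"dy":0,"dz":0,"twist":3,"hand":8}]'
python3 -c "
from h import *
s=read_state();print(s['wrist_torque'],s['ft_force'],np.degrees(np.arctan2(s['tool_rot'][1,0],s['tool_rot'][0,0])))"
```

```text
time: 37.33
tcp_pos: [443.1, 271.6, 104.8]
tool_rot: [[-0.342, 0.94, -0.0], [0.94, 0.342, 0.0], [0.0, -0.0, -1.0]]
ft_force: [-3.2, -0.9, 4.4]
grip_width: 0.125
grasp_force: 46.0
[-0.23935455  0.75603955  0.70126777] [-3.17930313 -0.88623302  4.44879429] 109.97631414611803
```

The torque rises to 0.7 N m: that is the stop. Ease off, release, rise and look.

```bash
python3 -m handwheel '[{"dx":0,"dy":0,"dz":-0.3,"twist":-1.5,"hand":8},{"dx":0,"dy":0,"dz":-0.3,"twist":-1.5,"hand":11},{"dx":0,"dy":0,"dz":-0.3,"twist":-1.5,"hand":20},{"dx":0,"dy":0,"dz":-0.3,"twist":-1.5,"hand":40},{"dx":0,"dy":0,"dz":-0.3,"twist":-1.5,"hand":40},{"dx":0,"dy":0,"dz":-0.3,"twist":-1.5,"hand":40},{"dx":0,"dy":0,"dz":-15,"twist":-1.5,"hand":40},{"dx":0,"dy":0,"dz":-50,"twist":-1.5,"hand":40},{"dx":0,"dy":0,"dz":-90,"twist":-1.5,"hand":40},{"dx":0,"dy":0,"dz":-110,"twist":-1.5,"hand":40},{"dx":0,"dy":0,"dz":-110,"twist":-1.5,"hand":40},{"dx":0,"dy":0,"dz":-110,"twist":-1.5,"hand":40}]'
python3 - <<'E'
from h import *
c=look("w12");a=c["image"]
q=region(c,112,130,(443,272),35);r=cv2.minAreaRect(q[:,:2].copy());print(r)
q=region(c,95,106,(443,272),45);A=np.c_[q[:,:2],np.ones(len(q))];print(np.linalg.lstsq(A-[443,272,0],q[:,2],rcond=None)[0])
s=capture("side")
cv2.imwrite("pics/m12.png",np.hstack([cv2.resize(s["image"][70:200,110:240],(390,390)),cv2.resize(a[80:304,144:368],(390,390))]))
E
```

```text
time: 38.83
tcp_pos: [442.9, 271.3, 214.3]
tool_rot: [[-0.366, 0.931, -0.001], [0.931, 0.366, -0.0], [0.0, -0.001, -1.0]]
ft_force: [0.2, 0.3, 0.5]
grip_width: 0.425
grasp_force: 0.0
tcp [442.7 271.2 213.8] t 38.88
[[-0.366, 0.931, -0.002], [0.931, 0.366, -0.001], [-0.0, -0.002, -1.0]]
tcp px [255. 230.]
588 mean [442.5 272.5 119.9] circ 442.7 271.4 25.0 mid [442.8 271.8 117.6] ext [26.3 46.3  8. ]
((442.850341796875, 271.48492431640625), (11.959111213684082, 49.55388641357422), 23.44529914855957)
3005 mean [442.1 273.7 100. ] circ 443.2 271.2 37.0 mid [442.7 271.9  99. ] ext [68.8 68.6  5.7]
[ 5.74470316e-04 -4.21613099e-03  9.99611629e+01]
```

View pics/m12.png

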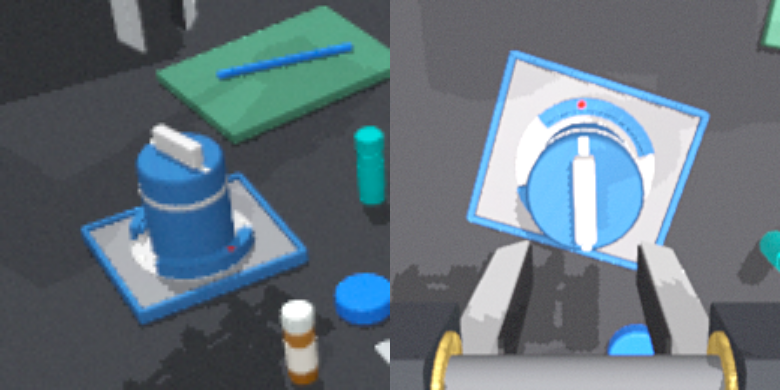

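The hood is seated level at height about 100 mm, and its bar lines up with the red dot at (582,104). It is turned about 70° from the gaps and nothing is touching it. Handing in.

```bash
python3 -c "
from h import *
print(job_done())"
```

```text
the job is handed in; nothing more can be done
None
```

The canister is packed and handed in: the red vial is in the capped pot, the pot is in the foot, and the hood is seated level and twisted clockwise to its stop, with about 39 s of the 128 s used; `job_done()` gave no verdict.

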